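# Put the last piping nozzle away and click the case shut

## Task

Put the piping nozzle that was left out on the bench back into the empty middle compartment of the open nozzle case, standing on its wide end like the others. Then swing the lid over and press its front edge down until the catch clicks and the case stays shut. Leave the other nozzles standing where they are in the case, and the mould and the cutter on the bench in their place.

Things in the scene. Friction and masses are not known exactly. Their poses are not given: they have to be found in the camera images.
- case: White plastic case for piping nozzles, fixed on the bench: 140 (x) x 240 (y) x 45 (z) mm outside without the lid, walls and floor 3 mm. Origin: centre of its underside; x from the front (catch side) to the hinge side, y along the hinge, z up. A sprung catch tongue, 36 mm wide, stands before the middle of the front wall, up to 62 mm above the bench and 20 mm out from the wall.
- slot (a point): Centre of the middle, empty compartment, on the case's inner floor (3 mm above the bench). Axes as the case. Two ribs along the case's x, at y = -39 and +39 mm, 3 mm wide and only 12 mm above the floor, part the inside into three compartments, each 75 mm (y) x 134 mm (x).
- lid (a joint): Lid angle about the hinge, rad: 0 shut, 1.57 upright, up to 2.25 leaning back; starts at 1.85 to 2.15. Stiff hinge (0.15 N m): the lid (150 g) stays where it is left. Lowered, its striker meets the catch at about 0.065 (front edge 9 mm up) and rests there; 8 to 10 N down on the front edge drives it past the catch, which snaps over and holds it at 0 to 0.01.
- lid_hinge (a point): Middle of the hinge line, at the top of the case's back wall: 70 mm from the case's origin along its x, 45 mm above the bench. Axes as the case; the lid turns about y.
- lid_edge (a point): Pressing point on the lid's outer (top) face, mid-width, 12 mm from the front edge; x from front edge to hinge, z out of this face. The lid is a tray 140 mm from hinge line to front edge, 240 mm wide, 22 mm deep (outer face 22 mm above the hinge line when shut), with a clear window and a solid 32 mm front strip. Shut, the point is 67 mm above the bench, 58 mm in front of the case's origin.
- nozzle_mid (a point): The plain round piping nozzle left out on the bench, stainless steel, 20 to 35 g: a cone standing on its wide end, 33 mm across at the foot (a straight 4 mm rim), 15 mm at the top, 52 mm high, about 23 mm across half-way up. Point: on its axis, half-way up (26 mm above its foot). z up along its axis.
- case_a_mid (a point): Star nozzle standing in the compartment on the +y side of the case, front part; 33 mm foot, 52 mm high. Point half-way up its axis.
- case_b_mid (a point): Small star nozzle standing in the same +y compartment, hinge-side part; 25 mm foot, 42 mm high. Point half-way up its axis.
- case_c_mid (a point): Plain nozzle standing in the compartment on the -y side of the case, front part; 33 mm foot, 50 mm high. Point half-way up its axis.
- case_d_mid (a point): Small star nozzle standing in the same -y compartment, hinge-side part; 25 mm foot, 42 mm high. Point half-way up its axis.
- mould: Bystander: aluminium dariole mould, an open tapered cup, 64 mm across the rim, 48 mm high. Origin: centre of its underside.
- cutter: Bystander: round pastry cutter, a steel ring 60 mm across, 40 mm high, open at both ends. Origin: centre of its underside.
Things that resemble listed ones, but are neither listed nor needed, are in the scene too. Leave any red look-alike of the part that bears case_a_mid alone. Leave any blue look-alike of the part that bears nozzle_mid alone.

How it is judged (in metres and radians):
On the way, in this order (a step that is already met when the one before it is completed fails the run):
1. the loose nozzle stands on its wide end on the floor of the middle compartment (x of nozzle_mid in the frame of case between -0.058 and 0.058 m and y of nozzle_mid in the frame of case between -0.03 and 0.03 m and z of nozzle_mid in the frame of case between 0.024 and 0.033 m and angle between nozzle_mid's own z axis and vertical below 0.15 rad and value of joint lid above 0.5 rad), for 0.2 s.
2. the lid is pressed past the catch: within 0.03 rad of fully shut (value of joint lid below 0.03 rad), for 0.2 s.
At the end, for the whole second after the job is handed in: Lid held by the catch, below 0.03 rad (4 mm at its front edge); the nozzle on the floor of the middle compartment, upright within 0.15 rad, axis within 30 mm (y) and 58 mm (x) of the case's centre; the other four nozzles upright within 0.3 rad, within 30 mm of their start (x of nozzle_mid in the frame of case between -0.058 and 0.058 m and y of nozzle_mid in the frame of case between -0.03 and 0.03 m and z of nozzle_mid in the frame of case between 0.024 and 0.033 m and angle between nozzle_mid's own z axis and vertical below 0.15 rad and value of joint lid below 0.03 rad and angle between each of case_a_mid, case_b_mid, case_c_mid, case_d_mid's own z axis and vertical below 0.3 rad and distance of each of case_a_mid, case_b_mid, case_c_mid, case_d_mid from where it was at the start of the episode below 0.03 m); the robot touches nothing.
It fails at once if the mould or the cutter is moved more than 30 mm (distance of any of mould, cutter from where it was at the start of the episode above 0.03 m).
It also fails if it takes over 59 s, if anything falls off the work surface, if the arm or the gripper's body presses on something with over 40 N, if the wrist force passes 120 N, or if a joint passes its speed limit or range.

## Robot

A 7-joint arm with a two-finger parallel gripper is mounted at the origin on the work surface. World frame = base frame: x ahead of the robot, y to its left, z up, the work surface at z = 0. Lengths are in m, angles in degrees, forces in N, time in s.
With the tool pointing down it reaches from about 0.425 to 0.975 m from the base axis. Payload 16.7 kg.
Tool frame: the origin (TCP) lies at the very end of the fingers, on their centre line; the grasp point (between the pads) lies 19 mm behind it; z points along the fingers, y is the direction in which the jaws open and shut (so a half turn about z gives the same grasp; the last joint's range is limited). The gripper opens to 85 mm and grips with 20 to 120 N. Pads are 22 mm wide; open, the fingers measure 114 mm over their backs; the gripper's body (76 mm by 85 mm) begins 54 mm behind the grasp point. The pads swing forward as they close: fully open they stand 13 mm farther back than shut.
Start: joints at [-78.753, 24.414, 4.234, 92.017, -1.954, 63.644, -3.845], TCP at [0.229, 0.635, 0.231] pointing down, gripper open.
Joint ranges: [-163.25, 163.25], [-28.42, 122.38], [-70.27, 78.77], [12.13, 141.07], [-58.53, 238.53], [9.26, 117.41], [-156.51, 156.51]. Speed limits (degrees/s): [108.29, 108.29, 136.94, 136.94, 172.46, 172.46, 172.46].

## Interface

Orientations are given as [roll, pitch, yaw] about the fixed x, y, z axes, in that order (R = Rz(yaw) Ry(pitch) Rx(roll)).
In Python, from bench import ctrl, imaging gives the robot as it stands.
- The arm moves only by the shell command python3 -m creep 'ROWS' [FORCE]. ROWS is JSON, a list of rows, each a list of 3 entries, a list of its own where there are three numbers: the shift along the tool's x, y, z in cm, then the turn, a rotation vector about the tool's x, y, z in rad, then the gripper's target within -1 to 1 (fully open at 1, half-way at 0, shut at -1). A call has 1 to 8 rows; each row shifts and turns the commanded pose from where the row before left it, along the tool's axes as they then stand; what a row does not reach is not made up. A row lasts 1/10 s, in which the tool goes at most 50 mm and 8.59 degrees, less where a joint would pass 70% of its speed; a pose out of reach is approached as far as the arm can. A call is refused whole if a number of a shift passes 5 or a number of a turn 0.15, either way. A call with a gripper value outside its range is refused whole. The fingers move at their own pace and stop on an object; FORCE is the grip in N (left out, the last holds). Time passes only in rows, so rows that do not move let the fingers close. It gives the time, the measured TCP pose, the force and the opening at its end, in the units of the state.
- ctrl.read_state(): the state, without advancing time (a new reading comes with each control period).
- imaging.snapshot(name): name is "side" or "top" or "wrist"; returns the picture (420x560x3 uint8, red, green, blue); there is no depth.
- imaging.get_calibration(name): a dict with "K" (3x3 intrinsics, pixels), "world_from_camera" (4x4, takes a point from camera to world coordinates). Camera axes: x right, y down, z forward; pixel columns grow to the right and rows downward; lengths in m; the calibration is good to about 2 mm. A picture is of the moment at which its call begins: read the wrist's pose just before it. get_calibration takes no time and is no camera call; for the wrist camera it gives the pose at the moment of the call.
- ctrl.sign_off(): hands the job in, once; it reports no verdict.
The state is a dict: "time_s": time; "q": joint angles; "qvel": joint speeds; "joint_efforts": joint torques, N m; "tool_pos": TCP position; "ee_rot": TCP orientation; "force": force on the tool from outside, world axes, zero at the start; "moment": the same for the moment, N m; "width": finger opening in m.
Only numpy, scipy, OpenCV 4.12 (cv2) and the standard library are available. Lean on these libraries where they do the work, as an engineer would, in place of code of your own. Each camera call takes 0.05 s, during which the arm holds its last target.

## Working session

There is one attempt and no reset: what is moved stays moved. The work goes in short steps, Python scripts to look and compute and a shell command to move; the robot and the scene stay as the last step left them, time stands still between calls to the robot, and variables do not carry over. Pictures are saved under pics/ and viewed, and the job is handed in when it is done.

```bash
mkdir -p pics; ls; python3 - <<'E'
from bench import ctrl, imaging
import cv2
print(ctrl.read_state())
for n in ["side","top","wrist"]:
    c=imaging.get_calibration(n); print(n,c["K"],c["world_from_camera"])
    cv2.imwrite(f"pics/{n}0.png",imaging.snapshot(n)[:,:,::-1])
E
```

```text
pics
{'time_s': 0.0, 'q': array([-78.7539744 ,  24.45125102,   4.23104745,  92.05412349,
        -1.95339265,  63.64511998,  -3.84393724]), 'qvel': array([ 0.03170029,  0.04440373, -0.01343833, -0.02043864, -0.02559524,
        0.04991792, -0.04619414]), 'joint_efforts': array([-3.18908693e-03, -9.49873567e+01,  3.75881776e+00, -4.63518548e+01,
        1.90445501e-02,  1.01116661e-02, -3.01886746e-05]), 'tool_pos': array([0.22865908, 0.6346257 , 0.23057734]), 'ee_rot': array([-1.79921897e+02,  6.13525958e-03,  1.60187429e+02]), 'force': array([-0.2184376 ,  0.29480372,  0.38461369]), 'moment': array([-0.01795074, -0.01638044, -0.02221739]), 'width': 0.0855829695089938}
side [[412.0500969    0.         273.48975831]
 [  0.         412.0500969  206.58707805]
 [  0.           0.           1.        ]] [[-8.08589727e-01 -4.24277406e-01  4.07641186e-01  2.43191681e-01]
 [-5.88372601e-01  5.83758513e-01 -5.59503066e-01  2.52344126e-01]
 [-5.79503046e-04 -6.92253336e-01 -7.21654337e-01  5.80764110e-01]
 [ 0.00000000e+00  0.00000000e+00  0.00000000e+00  1.00000000e+00]]
top [[529.38860878   0.         286.61419012]
 [  0.         529.38860878 211.36354411]
 [  0.           0.           1.        ]] [[-0.00501759 -0.99184371  0.12736123  0.40715011]
 [-0.99971914  0.00202542 -0.0236122  -0.09529256]
 [ 0.02316166 -0.12744394 -0.9915753   1.05526921]
 [ 0.          0.          0.          1.        ]]
wrist [[314.64161721   0.         279.54664877]
 [  0.         314.64161721 215.74583764]
 [  0.           0.           1.        ]] [[ 0.3393077   0.89294572  0.29583481  0.15297197]
 [ 0.94067423 -0.32158706 -0.10823007  0.66219507]
 [-0.00150694  0.31500748 -0.94908799  0.37387122]
 [ 0.          0.          0.          1.        ]]
```

View pics/side0.png

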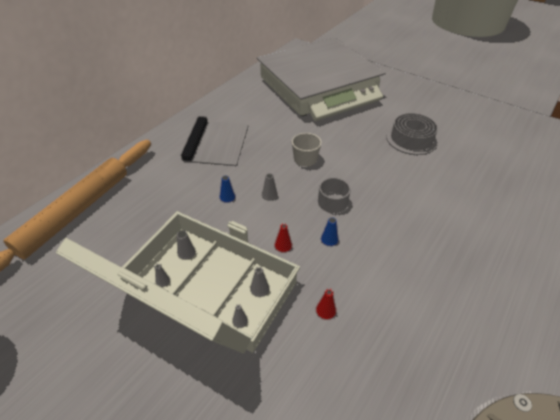

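View pics/top0.png

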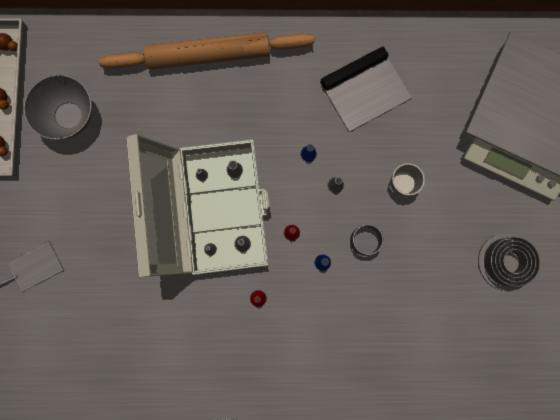

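View pics/wrist0.png

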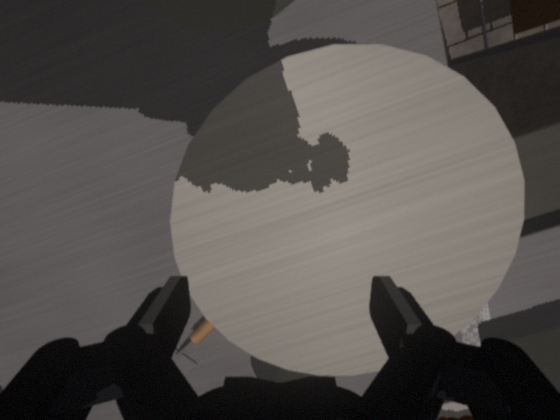

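```bash
cat > h.py <<'E'
import numpy as np, cv2
from bench import ctrl, imaging
def ray(n,u,v,c=None):
    c=c or imaging.get_calibration(n); K=np.array(c["K"]);T=np.array(c["world_from_camera"])
    d=T[:3,:3]@np.linalg.solve(K,[u,v,1.]); return T[:3,3],d
def plane(n,u,v,z,c=None):
    o,d=ray(n,u,v,c); return o+d*(z-o[2])/d[2]
def two(u1,u2,n1="top",n2="side"):
    o1,d1=ray(n1,*u1);o2,d2=ray(n2,*u2)
    s=np.linalg.lstsq(np.c_[d1,-d2],o2-o1,rcond=None)[0]
    a,b=o1+s[0]*d1,o2+s[1]*d2
    return (a+b)/2,np.linalg.norm(a-b)
def proj(n,p,c=None):
    c=c or imaging.get_calibration(n);T=np.linalg.inv(c["world_from_camera"])
    q=np.array(c["K"])@(T[:3,:3]@np.array(p)+T[:3,3]); return q[:2]/q[2]
E
python3 - <<'E'
import cv2
a=cv2.imread("pics/top0.png");s=cv2.imread("pics/side0.png")
cv2.imwrite("pics/topc.png",cv2.resize(a[125:285,120:360],None,fx=3.33,fy=3.33,interpolation=cv2.INTER_CUBIC))
cv2.imwrite("pics/sidec.png",cv2.resize(s[160:360,50:350],None,fx=2.6667,fy=2.6667,interpolation=cv2.INTER_CUBIC))
E
```

```text
(no output)
```

View pics/topc.png

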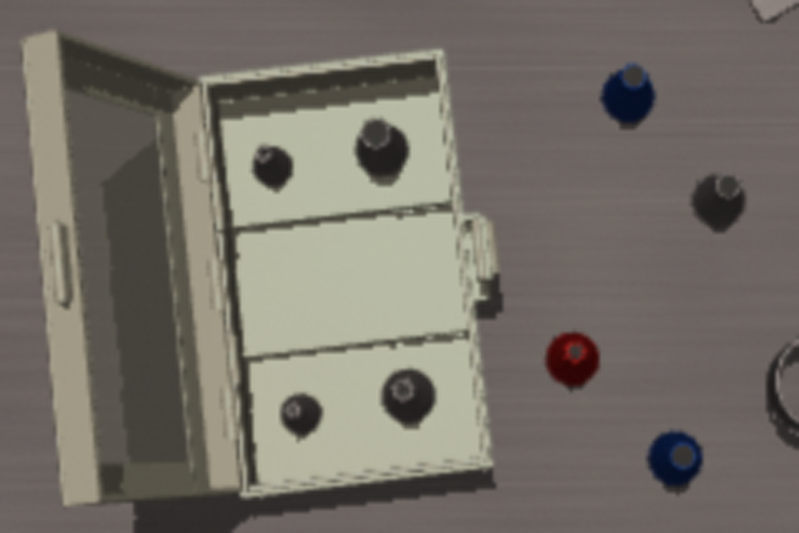

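View pics/sidec.png

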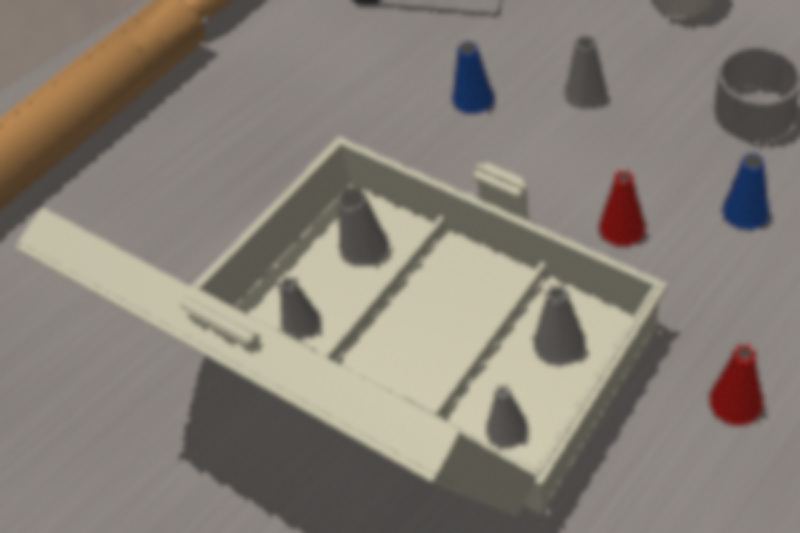

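Candidates for the loose nozzle (top picture): grey at (337,184), blue at (309,152) and (322,262), red at (292,232) and (258,298). Only the grey, plain one on the bench fits; both enlarged crops confirm it. The case rim corners, the catch (right/front) and the lid leaning to the left are clear as well.

```bash
python3 - <<'E'
from h import *
f=lambda u,v:(120+u/3.33-.35,125+v/3.33-.35)
g=lambda u,v:(50+u/2.6667-.3,160+v/2.6667-.3)
print("noz top z=.052",plane("top",*f(728,186),.052),two(f(728,186),g(586,43)))
print("noz side z=.052", plane("side",*g(586,43),.052))
C=[(205,77),(441,50),(491,467),(243,495)]
P=np.array([plane("top",*f(*c),.045) for c in C]); print(P)
# lengths
for i in range(4): print(np.linalg.norm(P[i]-P[(i+1)%4]))
print("centre",P.mean(0))
xa=(P[0]+P[3]-P[1]-P[2]); xa2=np.degrees(np.arctan2(xa[1],xa[0]))
ya=(P[2]+P[3]-P[0]-P[1]); print("xang",xa2,"yang-90..",np.degrees(np.arctan2(ya[1],ya[0]))+90)
S=[(341,140),(664,286),(540,508)]
print("side rim", [plane("side",*g(*c),.045) for c in S])
# lid front edge: top crop corners of outer edge & side
print("lid edge outer/near two views", two(f(66,504),g(433,481)), two(f(22,42),g(18,245)))
print("lid edge other corner", two(f(98,502),g(458,435)), two(f(56,32),g(42,208)))
print("others",[plane("top",*f(*c),z) for c,z in [((402,390),.055),((293,411),.045),((375,133),.053),((263,154),.045)]])
print("bench things",[plane("top",*p,.052) for p in [(309.5,147.5),(366,240),(407,180),(292,231)]])
E
```

```text
noz top z=.052 [ 0.59585752 -0.21921019  0.052     ] (array([ 0.59599675, -0.21911744,  0.05204016]), np.float64(0.0003405024737397868))
noz side z=.052 [ 0.596178   -0.21907772  0.052     ]
[[ 0.66206723  0.08514801  0.045     ]
 [ 0.67841897 -0.05250926  0.045     ]
 [ 0.43454495 -0.08177748  0.045     ]
 [ 0.41935882  0.05877897  0.045     ]]
0.13862504057024222
0.24562404039490598
0.1413744431098585
0.24413663504044286
centre [0.54859749 0.00241006 0.045     ]
xang 96.46735298639786 yang-90.. -83.47696223671485
side rim [array([ 0.67570681, -0.0515397 ,  0.045     ]), array([ 0.43587638, -0.0796085 ,  0.045     ]), array([0.41097854, 0.07115236, 0.045     ])]
lid edge outer/near two views (array([0.41416129, 0.12820861, 0.16611197]), np.float64(0.0007477322408631831)) (array([0.64882438, 0.15651944, 0.17007194]), np.float64(0.00013551544751810537))
lid edge other corner (array([0.41515402, 0.11034351, 0.17542048]), np.float64(0.0011379516034756923)) (array([0.65254657, 0.13796669, 0.17640727]), np.float64(0.0007536414041423092))
others [array([ 0.47794069, -0.03150174,  0.055     ]), array([0.46685989, 0.03117891, 0.045     ]), array([ 0.62695301, -0.01487323,  0.053     ]), array([0.61625218, 0.05064695, 0.045     ])]
bench things [array([ 0.66105056, -0.16429825,  0.052     ]), array([ 0.4807133 , -0.27015257,  0.052     ]), array([ 0.59676451, -0.35265398,  0.052     ]), array([ 0.49832466, -0.12924415,  0.052     ])]
```

```bash
python3 -m creep '[[[0,0,0],[0,0,-0.15],1],[[0,0,0],[0,0,-0.15],1],[[0,0,0],[0,0,-0.15],1],[[0,0,0],[0,0,-0.012],1],[[-1.3,-4.4,0],[0,0,0],1],[[-1.3,-4.4,0],[0,0,0],1]]' 60; python3 -c "
from h import *
print(ctrl.read_state()['q'])"
```

```text
time_s: 0.75
tool_pos: [0.2645, 0.5499, 0.2306]
ee_rot: [-180.0, -0.0, -173.5]
force: [0.9, 0.1, 0.9]
width: 0.0856
[-70.08118486  18.48471228  -0.32808261 100.57172894   0.10084584
  60.99019386  26.04554026]
```

```bash
python3 -m creep '[[[-1.34,-4.45,0],[0,0,0],1],[[-1.34,-4.45,0],[0,0,0],1],[[-1.34,-4.45,0],[0,0,0],1],[[-1.34,-4.45,0],[0,0,0],1],[[-1.34,-4.45,0],[0,0,0],1],[[-1.34,-4.45,0],[0,0,0],1],[[-1.34,-4.45,0],[0,0,0],1],[[-1.34,-4.45,0],[0,0,0],1]]' ; python3 -c "
from h import *
print(ctrl.read_state()['q'])"
```

```text
time_s: 1.55
tool_pos: [0.4129, 0.2076, 0.2315]
ee_rot: [180.0, 0.0, -173.6]
force: [0.7, 0.8, -0.2]
width: 0.0855
[-46.1699815    3.91946636  12.12921291 118.87620392  -1.0126376
  57.26977944  62.86029288]
```

```bash
python3 -m creep '[[[-1.34,-4.45,0],[0,0,0],1],[[-1.34,-4.45,0],[0,0,0],1],[[-1.34,-4.45,0],[0,0,0],1],[[-1.34,-4.45,0],[0,0,0],1],[[-1.34,-4.45,0],[0,0,0],1],[[-1.34,-4.45,0],[0,0,0],1],[[0,0,0],[0,0,0],1]]' ; python3 -c "
from h import *
print(ctrl.read_state()['q'])"
```

```text
time_s: 2.25
tool_pos: [0.5246, -0.0523, 0.2316]
ee_rot: [-179.9, 0.1, -174.0]
force: [1.1, -0.1, -0.1]
width: 0.086
[-24.7079163   10.94490995  26.7484464  112.1682585   -5.64974249
  58.09142162 100.6001773 ]
```

```bash
python3 -m creep '[[[-1.34,-4.33,0],[0,0,0],1],[[-1.34,-4.33,0],[0,0,0],1],[[-1.34,-4.33,0],[0,0,0],1],[[-1.34,-4.33,0],[0,0,-0.01],1],[[0,0,0],[0,0,0],1],[[0,0,0],[0,0,0],1]]' ; python3 -c "
from h import *
print(ctrl.read_state()['q'])
cv2.imwrite('pics/w1.png',imaging.snapshot('wrist')[:,:,::-1])"
```

```text
time_s: 2.85
tool_pos: [0.5964, -0.2131, 0.2308]
ee_rot: [-180.0, -0.1, -173.1]
force: [-0.4, 0.1, 0.1]
width: 0.0849
[ -8.79234103  22.50962537  29.79890583  98.92531316 -12.41724512
  61.91240231 121.94534421]
```

View pics/w1.png

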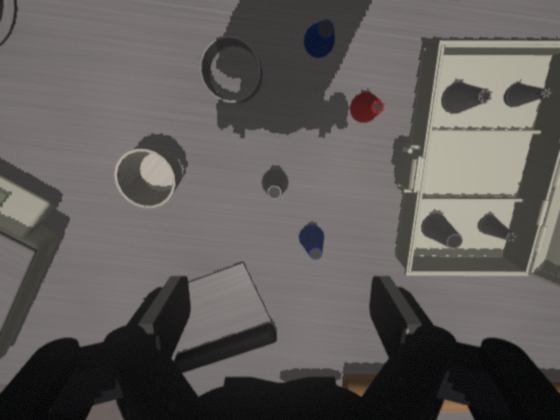

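The wrist view shows the grey nozzle at (274,188) with its tip at (274,191), blue at (312,240), mould (147,178), cutter (232,70).

```bash
python3 -c "
from h import *
print(plane('wrist',274,191,.052), plane('wrist',367,240,.052)[:0], plane('wrist',313,253,.052))
print(proj('wrist',[.596,-.219,0.0]), proj('wrist',[.596,-.219,.052]))
s=ctrl.read_state();print(s['tool_pos'],s['ee_rot'])"
```

```text
[ 0.59590262 -0.21790396  0.052     ] [] [ 0.66149576 -0.16608744  0.052     ]
[273.79535801 180.6616172 ] [272.95355535 190.96509729]
[ 0.59642631 -0.21179069  0.23092852] [ 1.79971884e+02 -4.15157736e-02 -1.72933746e+02]
```

```bash
python3 -m creep '[[[0.1,-0.7,3],[0,0,0],1],[[0,0,4],[0,0,0],1],[[0,0,4],[0,0,0],1],[[0,0,4],[0,0,0],1],[[0,0,2],[0,0,0],1],[[0,0,1],[0,0,0],1],[[0,0,0],[0,0,0],1]]' ; python3 -c "
from h import *
cv2.imwrite('pics/w2.png',imaging.snapshot('wrist')[:,:,::-1])
cv2.imwrite('pics/s2.png',imaging.snapshot('side')[:,:,::-1])"
```

```text
time_s: 3.6
tool_pos: [0.5962, -0.2181, 0.0507]
ee_rot: [180.0, -0.1, -172.8]
force: [0.6, 0.3, -0.1]
width: 0.0854
```

View pics/w2.png

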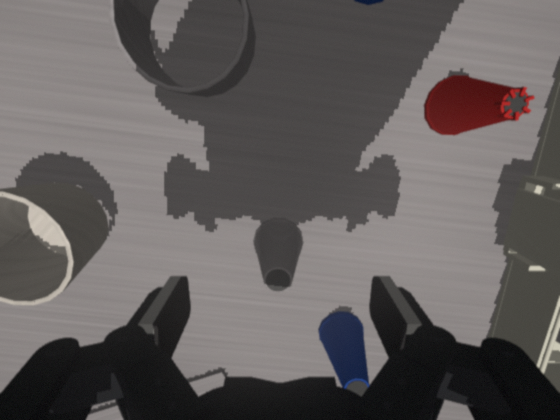

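View pics/s2.png

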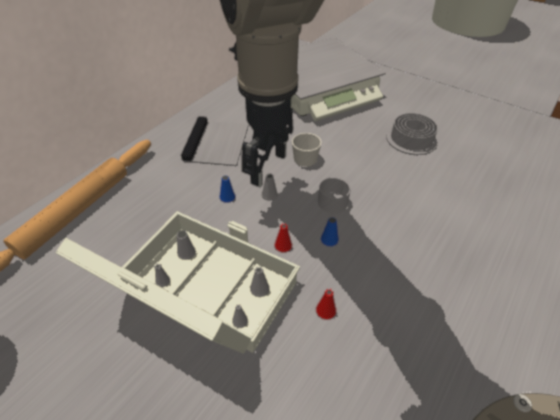

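Nozzle is centred between the fingers (278,255); blue clears the finger by about 35 mm in x. Descend and grip.

```bash
python3 -m creep '[[[0,0,2],[0,0,0],1],[[0,0,2],[0,0,0],1],[[0,0,0.1],[0,0,0],1],[[0,0,0],[0,0,0],-1],[[0,0,0],[0,0,0],-1],[[0,0,0],[0,0,0],-1],[[0,0,0],[0,0,0],-1],[[0,0,0],[0,0,0],-1]]' 30; python3 -m creep '[[[0,0,0],[0,0,0],-1],[[0,0,0],[0,0,0],-1],[[0,0,0],[0,0,0],-1]]'
```

```text
time_s: 4.5
tool_pos: [0.597, -0.2194, 0.0113]
ee_rot: [-180.0, 0.1, -172.8]
force: [-2.2, 0.4, 9.0]
width: 0.0268
time_s: 4.8
tool_pos: [0.597, -0.2195, 0.0113]
ee_rot: [-180.0, 0.1, -172.8]
force: [-1.7, 0.4, 10.2]
width: 0.0268
```

```bash
python3 -m creep '[[[0,0,-1],[0,0,0],-1],[[0,0,-2],[0,0,0],-1],[[0,0,-3],[0,0,0],-1],[[0,0,-4],[0,0,0],-1],[[0,0,0],[0,0,0],-1],[[0,0,0],[0,0,0],-1]]'; python3 -c "
from h import *
cv2.imwrite('pics/w3.png',imaging.snapshot('wrist')[:,:,::-1])
s=imaging.snapshot('side')[:,:,::-1]
cv2.imwrite('pics/s3.png',cv2.resize(s[60:260,170:430],None,fx=3,fy=3))"
```

```text
time_s: 5.4
tool_pos: [0.5972, -0.2194, 0.1118]
ee_rot: [-180.0, 0.1, -172.8]
force: [-0.3, 0.8, -1.3]
width: 0.0266
```

View pics/w3.png

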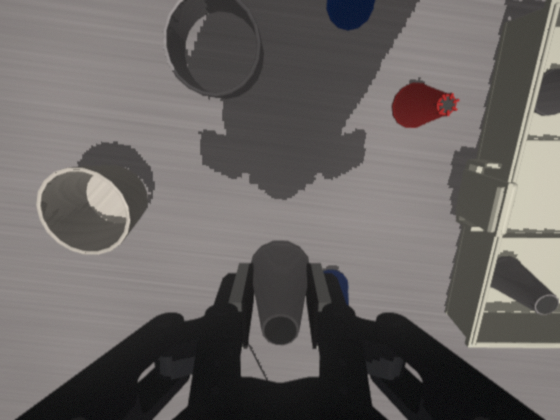

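View pics/s3.png

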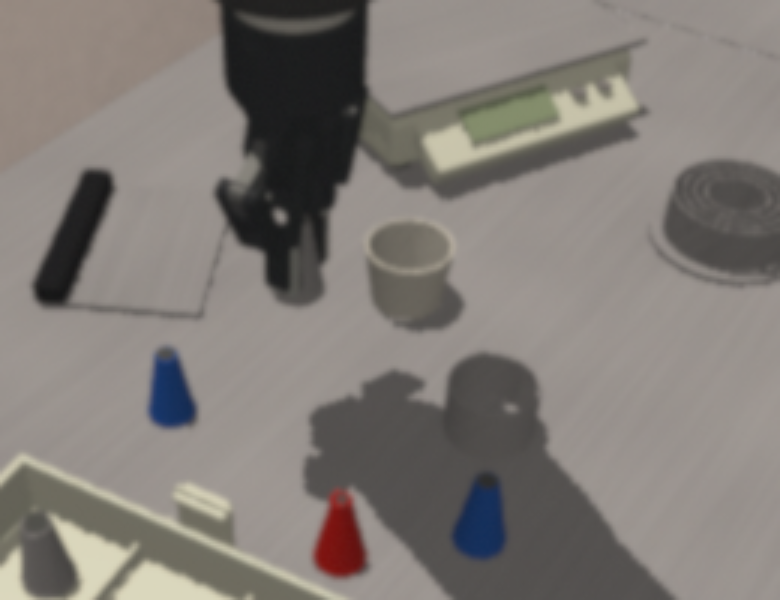

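Nozzle is held upright between the pads (280,290 in the wrist view), and bystanders are untouched. Carry over the slot at about 0.1 m foot height.

```bash
python3 -m creep '[[[0.35,3.78,0],[0,0,0],-1],[[0.35,3.78,0],[0,0,0],-1],[[0.35,3.78,0],[0,0,0],-1],[[0.35,3.78,0],[0,0,0],-1],[[0.35,3.78,0],[0,0,0],-1],[[0.33,3.78,0],[0,0,0],-1],[[0,0,0],[0,0,0],-1],[[0,0,0],[0,0,0],-1]]'; python3 -c "
from h import *
cv2.imwrite('pics/w4.png',imaging.snapshot('wrist')[:,:,::-1])
s=imaging.snapshot('side')[:,:,::-1]
cv2.imwrite('pics/s4.png',cv2.resize(s[130:360,50:350],None,fx=2.6,fy=2.6))"
```

```text
time_s: 6.3
tool_pos: [0.5468, 0.0038, 0.1096]
ee_rot: [-180.0, -0.1, -172.7]
force: [-0.6, -0.4, -0.6]
width: 0.0263
```

View pics/w4.png

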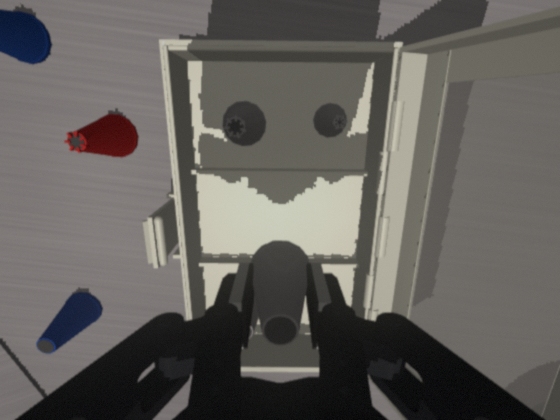

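View pics/s4.png

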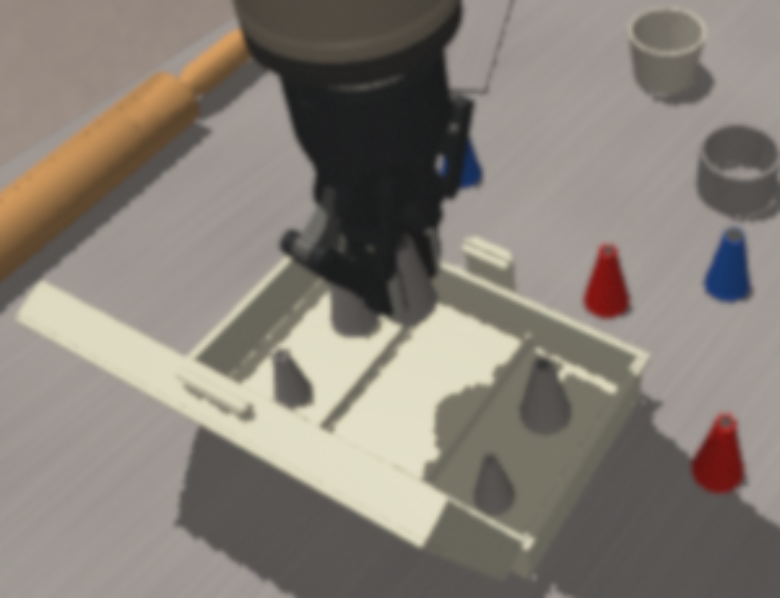

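```bash
python3 -c "
from h import *
a=plane('wrist',280,170,.015);b=plane('wrist',280,258,.015);print(a,b,np.linalg.norm(a-b),(a+b)/2)
print(plane('wrist',166,43,.045),plane('wrist',400,46,.045))"
```

```text
[ 0.50916435 -0.00267085  0.015     ] [0.58236715 0.00655216 0.015     ] 0.07378152497426414 [0.54576575 0.00194066 0.015     ]
[ 0.43759371 -0.07948429  0.045     ] [0.421969   0.05782407 0.045     ]
```

```bash
python3 -m creep '[[[0,0,3],[0,0,0],-1],[[0,0,3],[0,0,0],-1],[[0,0,2],[0,0,0],-1],[[0,0,1.0],[0,0,0],-1],[[0,0,0.3],[0,0,0],-1],[[0,0,0.2],[0,0,0],-1],[[0,0,0],[0,0,0],-1]]'
```

```text
time_s: 7.1
tool_pos: [0.5478, 0.0028, 0.0159]
ee_rot: [-180.0, 0.0, -172.8]
force: [-0.1, -0.3, -0.4]
width: 0.0267
```

```bash
python3 -m creep '[[[0,0,0.1],[0,0,0],-1],[[0,0,0.1],[0,0,0],-1],[[0,0,0],[0,0,0],-1]]'
```

```text
time_s: 7.4
tool_pos: [0.548, 0.0031, 0.0143]
ee_rot: [180.0, 0.1, -172.8]
force: [-2.0, -0.2, 12.7]
width: 0.0268
```

```bash
python3 -m creep '[[[0,0,-0.1],[0,0,0],-1],[[0,0,0],[0,0,0],0.3],[[0,0,0],[0,0,0],0.3],[[0,0,0],[0,0,0],0.3],[[0,0,0],[0,0,0],0.3]]'
python3 -m creep '[[[0,0,-1],[0,0,0],0.3],[[0,0,-2.5],[0,0,0],0.3],[[0,0,-4],[0,0,0],0.3],[[0,0,-4],[0,0,0],0.3],[[0,0,-4],[0,0,0],0.3],[[0,0,-4],[0,0,0],0.3],[[0,0,0],[0,0,0],-1]]'; python3 -c "
from h import *
cv2.imwrite('pics/w5.png',imaging.snapshot('wrist')[:,:,::-1])
s=imaging.snapshot('side')[:,:,::-1]
cv2.imwrite('pics/s5.png',cv2.resize(s[130:360,50:350],None,fx=2.6,fy=2.6))"
```

```text
time_s: 7.9
tool_pos: [0.5473, 0.003, 0.0143]
ee_rot: [-180.0, -0.0, -172.8]
force: [-0.5, -0.6, 0.6]
width: 0.0554
time_s: 8.6
tool_pos: [0.5497, 0.0028, 0.2149]
ee_rot: [179.9, 0.4, -172.8]
force: [0.3, 0.3, -0.6]
width: 0.0422
```

View pics/w5.png

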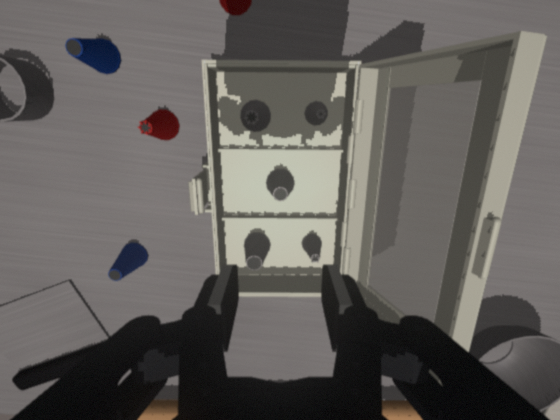

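View pics/s5.png

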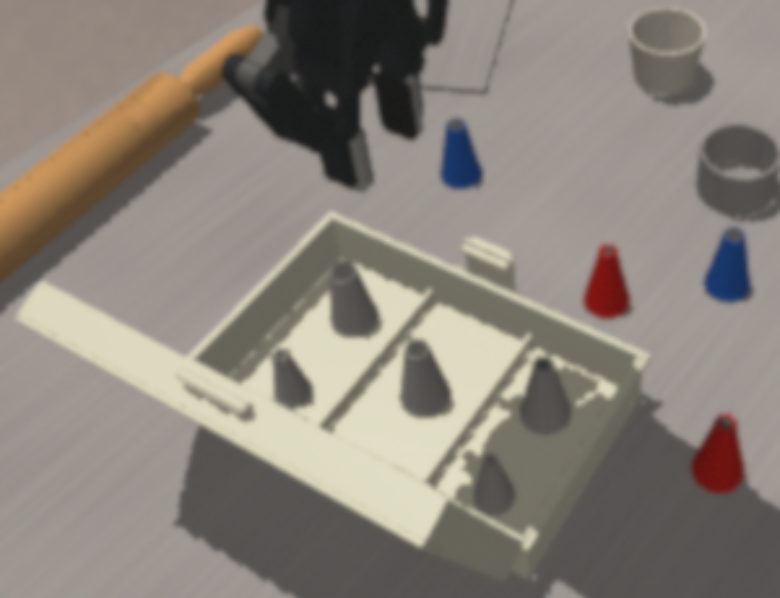

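Nozzle stands upright in the middle compartment (wrist 280,183; side crop 425,380), the other four untouched. Now go behind the lid with the fingers shut.

```bash
python3 -m creep '[[[0,3.8,-0.5],[0,0,0],-1],[[0,3.8,0],[0,0,0],-1],[[0,3.8,0],[0,0,0],-1],[[0,3.8,0],[0,0,0],-1],[[0,3.8,0],[0,0,0],-1],[[0,0,0],[0,0,0],-1],[[0,0,0],[0,0,0],-1]]'; python3 -c "
from h import *
t=imaging.snapshot('top')[:,:,::-1]
cv2.imwrite('pics/t6.png',cv2.resize(t[100:300,60:340],None,fx=2.8,fy=2.8))
s=imaging.snapshot('side')[:,:,::-1]
cv2.imwrite('pics/s6.png',cv2.resize(s[130:360,20:320],None,fx=2.6,fy=2.6))"
```

```text
time_s: 9.4
tool_pos: [0.5227, 0.1918, 0.2132]
ee_rot: [-179.9, -0.1, -172.7]
force: [-0.5, -0.4, 0.7]
width: 0.0001
```

View pics/t6.png

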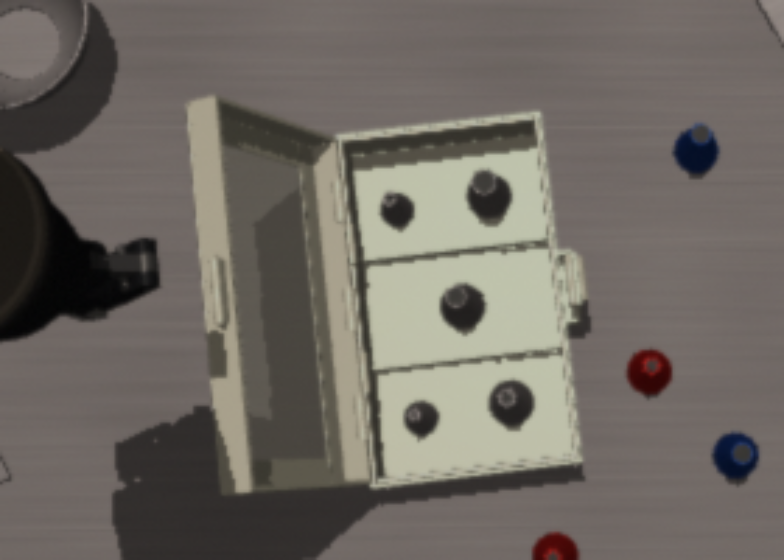

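View pics/s6.png

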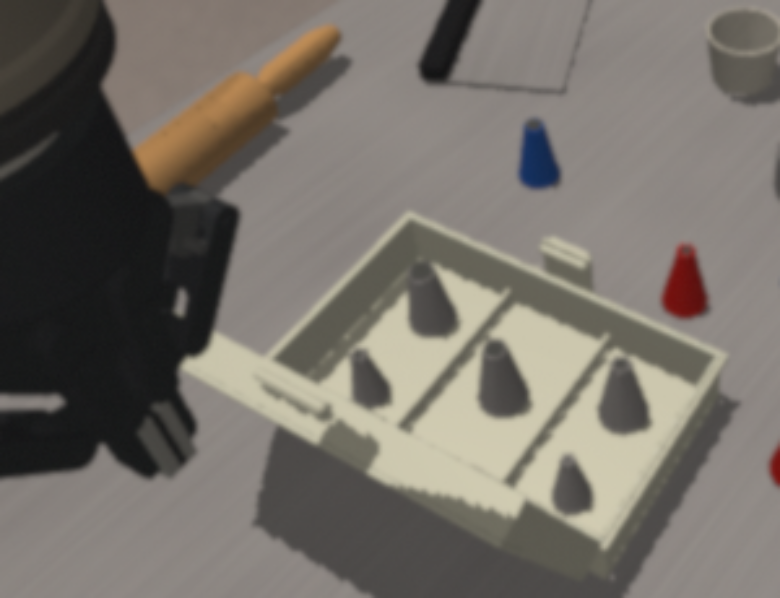

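```bash
python3 -m creep '[[[0,0,0],[0,0,0.15],-1],[[0,0,0],[0,0,0.15],-1],[[0,0,0],[0,0,0.15],-1],[[0,0,0],[0,0,0.15],-1],[[0,0,0],[0,0,0.15],-1],[[0,0,0],[0,0,0.15],-1],[[0,0,0],[0,0,0.15],-1]]'
python3 -m creep '[[[0,0,0],[0,0,0.15],-1],[[0,0,0],[0,0,0.15],-1],[[0,0,0],[0,0,0.15],-1],[[0,0,0],[0,0,0.085],-1],[[0,0,0],[0,0,0],-1],[[0,0,0],[0,0,0],-1]]'
python3 -c "
from h import *
C=np.array([.5475,.003]);a=np.radians(96.5);X=np.array([np.cos(a),np.sin(a)]);Y=np.array([-X[1],X[0]])
s=ctrl.read_state();p=s['tool_pos'][:2]-C;print(s['tool_pos'],p@X,p@Y,s['q'],s['ee_rot'])
for t in np.linspace(2.0,0,11):
  print(round(t,2),*np.round([70-128*np.cos(t)+22*np.sin(t),45+128*np.sin(t)+22*np.cos(t),70-140*np.cos(t)+22*np.sin(t),45+140*np.sin(t)+22*np.cos(t)],0))"
```

```text
time_s: 10.2
tool_pos: [0.5236, 0.1899, 0.2141]
ee_rot: [-180.0, 0.0, 126.6]
force: [0.1, -0.1, -0.2]
width: 0.0002
time_s: 10.8
tool_pos: [0.5235, 0.1907, 0.2142]
ee_rot: [-180.0, 0.0, 96.5]
force: [-0.2, 0.2, 0.6]
width: -0.0003
[0.52352922 0.19068743 0.21418367] 0.18919452201347992 0.0025698722892631143 [-61.63983653  17.77888136  42.9571825  110.18901366 -14.27878636
  57.44459529  -5.76702035] [-1.79983709e+02  1.54639543e-02  9.65086254e+01]
2.0 143.0 152.0 148.0 163.0
1.8 121.0 165.0 123.0 176.0
1.6 96.0 172.0 96.0 184.0
1.4 70.0 175.0 68.0 187.0
1.2 44.0 172.0 40.0 183.0
1.0 19.0 165.0 13.0 175.0
0.8 -3.0 152.0 -12.0 161.0
0.6 -23.0 135.0 -33.0 142.0
0.4 -39.0 115.0 -50.0 120.0
0.2 -51.0 92.0 -63.0 94.0
0.0 -58.0 67.0 -70.0 67.0
```

```bash
python3 -m creep '[[[0,0,3.5],[0,0,0],-1],[[0,0,3.4],[0,0,0],-1],[[-1.3,0,0],[0,0,0],-1],[[-1.2,0,0],[0,0,0],-1],[[0,0,0],[0,0,0],-1]]'
python3 -m creep '[[[-0.7,0,-0.2],[0,0,0],-1],[[-0.7,0,-0.3],[0,0,0],-1],[[-0.7,0,-0.4],[0,0,0],-1],[[-0.7,0,-0.3],[0,0,0],-1],[[0,0,0],[0,0,0],-1]]'
python3 -c "
from h import *
C=np.array([.5475,.003]);a=np.radians(96.5);X=np.array([np.cos(a),np.sin(a)])
s=ctrl.read_state();p=s['tool_pos'][:2]-C;print(p@X)
s=imaging.snapshot('side')[:,:,::-1]
cv2.imwrite('pics/s7.png',cv2.resize(s[130:360,20:320],None,fx=2.6,fy=2.6))"
```

```text
time_s: 11.3
tool_pos: [0.5275, 0.1639, 0.1471]
ee_rot: [179.9, -0.0, 96.3]
force: [0.0, -0.5, -0.3]
width: -0.0003
time_s: 11.8
tool_pos: [0.5298, 0.1379, 0.1581]
ee_rot: [179.9, -0.0, 96.4]
force: [-0.5, 0.3, 0.8]
width: 0.0004
0.13602083937964402
```

View pics/s7.png

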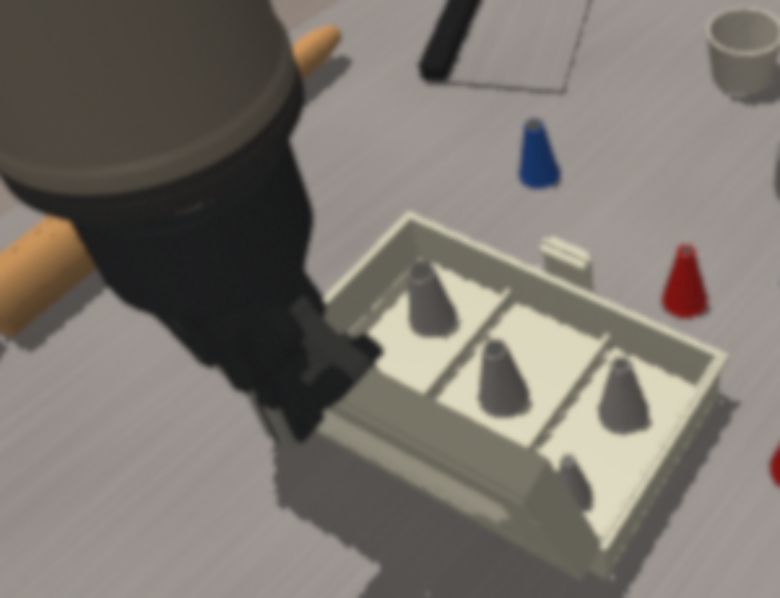

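The lid has been pushed towards upright (front edge near (440,430) in the crop). Continue along the arc.

```bash
python3 -m creep '[[[-1.45,0,-0.4],[0,0,0],-1],[[-1.45,0,-0.4],[0,0,0],-1],[[-1.3,0,-0.3],[0,0,0],-1],[[-1.3,0,-0.3],[0,0,0],-1],[[-1.3,0,0],[0,0,0],-1],[[-1.3,0,0],[0,0,0],-1],[[0,0,0],[0,0,0],-1]]'
python3 -c "
from h import *
C=np.array([.5475,.003]);a=np.radians(96.5);X=np.array([np.cos(a),np.sin(a)])
s=ctrl.read_state();p=s['tool_pos'][:2]-C;print(p@X)
s=imaging.snapshot('side')[:,:,::-1]
cv2.imwrite('pics/s8.png',cv2.resize(s[130:360,20:320],None,fx=2.6,fy=2.6))"
```

```text
time_s: 12.55
tool_pos: [0.5386, 0.056, 0.1714]
ee_rot: [180.0, 0.0, 96.3]
force: [-0.7, -0.3, 0.8]
width: -0.0001
0.053705223136965144
```

View pics/s8.png

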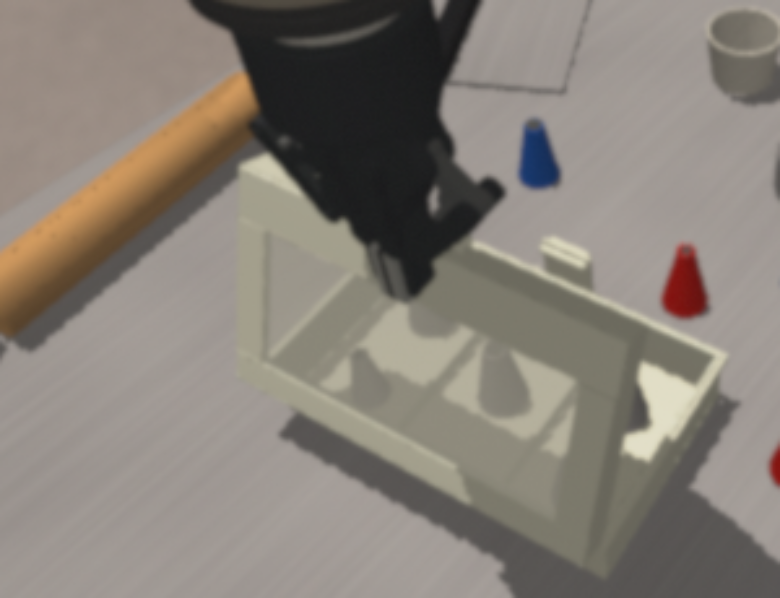

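```bash
python3 -m creep '[[[-1.3,0,0.2],[0,0,0],-1],[[-1.3,0,0.3],[0,0,0],-1],[[-1.15,0,0.6],[0,0,0],-1],[[-1.15,0,0.7],[0,0,0],-1],[[-1.0,0,0.8],[0,0,0],-1],[[-1.0,0,0.8],[0,0,0],-1],[[-0.85,0,1.0],[0,0,0],-1],[[-0.85,0,1.0],[0,0,0],-1]]'
python3 -c "
from h import *
C=np.array([.5475,.003]);a=np.radians(96.5);X=np.array([np.cos(a),np.sin(a)])
s=ctrl.read_state();p=s['tool_pos'][:2]-C;print(p@X)
s=imaging.snapshot('side')[:,:,::-1]
cv2.imwrite('pics/s9.png',cv2.resize(s[130:360,20:320],None,fx=2.6,fy=2.6))"
```

```text
time_s: 13.4
tool_pos: [0.548, -0.0278, 0.1164]
ee_rot: [-180.0, 0.0, 96.4]
force: [-0.2, 1.3, 0.6]
width: 0.0001
-0.03065503010999553
```

View pics/s9.png

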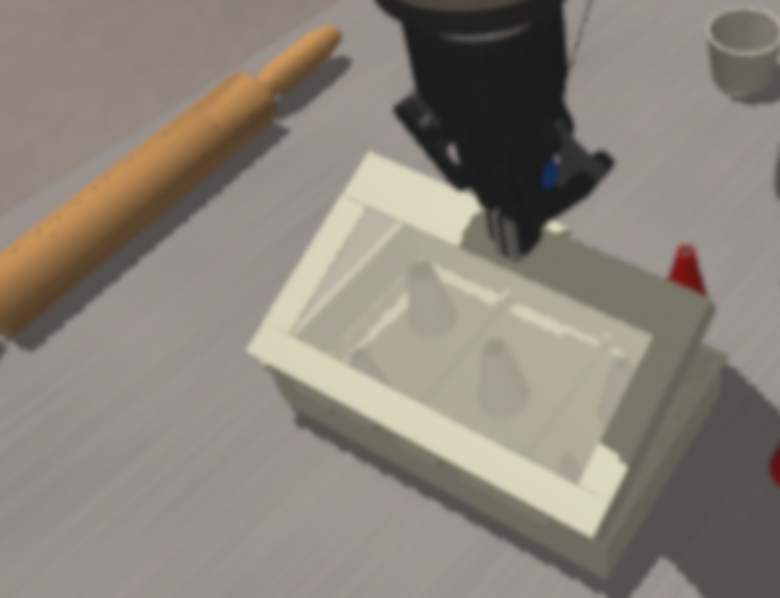

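```bash
python3 -m creep '[[[-0.8,0,1.0],[0,0,0],-1],[[-0.8,0,1.1],[0,0,0],-1],[[-0.4,0,1.0],[0,0,0],-1],[[-0.3,0,0.5],[0,0,0],-1],[[0,0,0],[0,0,0],-1]]'
python3 -m creep '[[[0,0,0.3],[0,0,0],-1],[[0,0,0.3],[0,0,0],-1],[[0,0,0],[0,0,0],-1]]'
python3 -c "
from h import *
C=np.array([.5475,.003]);a=np.radians(96.5);X=np.array([np.cos(a),np.sin(a)])
s=ctrl.read_state();p=s['tool_pos'][:2]-C;print(p@X)
s=imaging.snapshot('side')[:,:,::-1]
cv2.imwrite('pics/s10.png',cv2.resize(s[130:360,20:320],None,fx=2.6,fy=2.6))"
```

```text
time_s: 13.95
tool_pos: [0.5502, -0.0504, 0.0805]
ee_rot: [-179.9, 0.0, 96.4]
force: [-0.1, -0.1, 0.2]
width: 0.0002
time_s: 14.25
tool_pos: [0.5509, -0.0498, 0.0754]
ee_rot: [180.0, 0.0, 96.4]
force: [0.9, 0.2, 0.3]
width: 0.0002
-0.052833898789890164
```

View pics/s10.png

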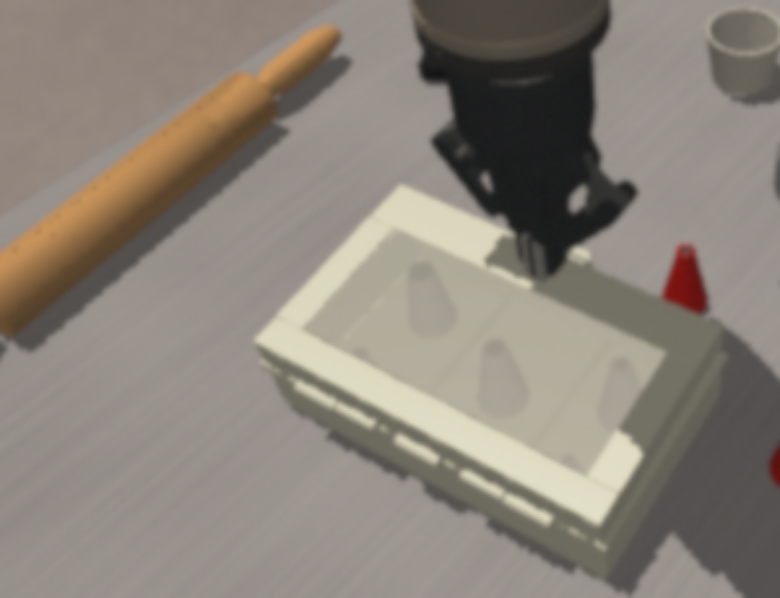

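Lid is nearly down, at the catch. Press in small steps.

```bash
for i in 1; do python3 -m creep '[[[0,0,0.2],[0,0,0],-1],[[0,0,0.2],[0,0,0],-1],[[0,0,0],[0,0,0],-1]]'; done
python3 -m creep '[[[0,0,0.2],[0,0,0],-1],[[0,0,0.1],[0,0,0],-1],[[0,0,0],[0,0,0],-1]]'
```

```text
time_s: 14.6
tool_pos: [0.5506, -0.0501, 0.0714]
ee_rot: [180.0, 0.0, 96.4]
force: [0.2, -0.7, 0.5]
width: 0.0002
time_s: 14.9
tool_pos: [0.5505, -0.0497, 0.0681]
ee_rot: [-180.0, -0.0, 96.4]
force: [-0.2, -0.1, 0.4]
width: -0.0001
```

```bash
python3 -m creep '[[[0,0,0.1],[0,0,0],-1],[[0,0,0.1],[0,0,0],-1],[[0,0,0],[0,0,0],-1]]'
python3 -c "
from h import *
print(ctrl.read_state()['force'])
s=imaging.snapshot('side')[:,:,::-1]
cv2.imwrite('pics/s11.png',cv2.resize(s[170:350,100:320],None,fx=3.3,fy=3.3))"
```

```text
time_s: 15.2
tool_pos: [0.5508, -0.0498, 0.0669]
ee_rot: [180.0, -0.0, 96.4]
force: [-5.4, 1.8, 16.0]
width: 0.0001
[-5.40444122  1.81044037 15.9680307 ]
```

View pics/s11.png

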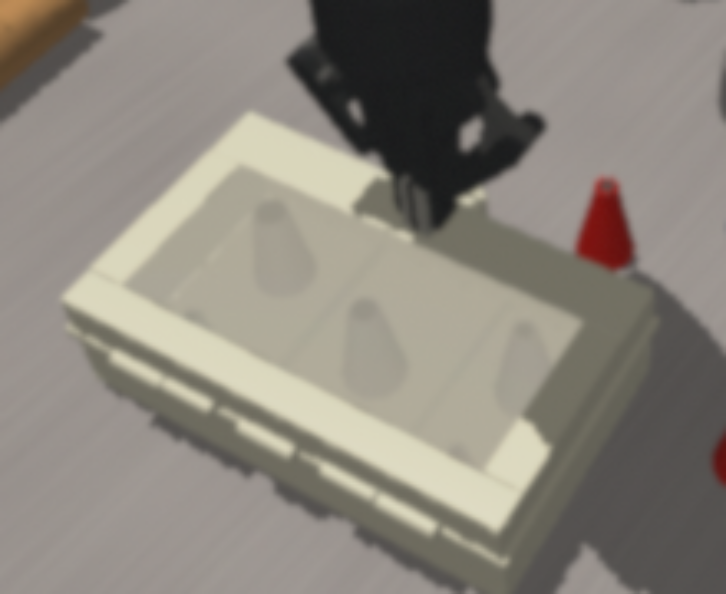

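```bash
python3 -m creep '[[[0,0,0.08],[0,0,0],-1],[[0,0,0],[0,0,0],-1],[[0,0,0],[0,0,0],-1],[[0,0,0],[0,0,0],-1]]'
```

```text
time_s: 15.65
tool_pos: [0.5509, -0.0498, 0.0667]
ee_rot: [180.0, -0.1, 96.4]
force: [-9.3, 3.5, 29.7]
width: 0.0001
```

Stiff stop at 0.0667 m (shut height is 0.067). Back off and check that the lid stays.

```bash
python3 -m creep '[[[0,0,-0.5],[0,0,0],-1],[[0,0,-2],[0,0,0],-1],[[0,0,-4],[0,0,0],-1],[[0,0,-4],[0,0,0],-1],[[0,0,-4],[0,0,0],-1],[[0,0,0],[0,0,0],-1]]'
python3 -m creep '[[[4,0,-2],[0,0,0],-1],[[4,0,-2],[0,0,0],-1],[[4,0,-2],[0,0,0],-1],[[4,0,-2],[0,0,0],-1],[[4,0,0],[0,0,0],-1],[[4,0,0],[0,0,0],-1],[[0,0,0],[0,0,0],-1]]'
python3 -c "
from h import *
s=imaging.snapshot('side')[:,:,::-1];t=imaging.snapshot('top')[:,:,::-1]
cv2.imwrite('pics/s12.png',cv2.resize(s[150:350,100:350],None,fx=3,fy=3))
cv2.imwrite('pics/t12.png',cv2.resize(t[125:285,120:360],None,fx=3.33,fy=3.33))
cv2.imwrite('pics/t12f.png',t)
C=np.array([.5475,.003]);a=np.radians(96.5);X=np.array([np.cos(a),np.sin(a)]);Y=np.array([-X[1],X[0]])
for x,y,z in [(-.07,.12,.067),(-.07,-.12,.067),(.07,.12,.067),(.07,-.12,.067),(-.07,.12,.076),(-.07,-.12,.076)]:
  q=proj('side',[*(C+x*X+y*Y),z]);print((x,y,z),np.round((q-[100,150])*3,1))"
```

```text
time_s: 16.25
tool_pos: [0.5528, -0.0504, 0.215]
ee_rot: [179.6, -0.0, 96.4]
force: [0.6, 0.0, -0.3]
width: -0.0001
time_s: 16.95
tool_pos: [0.5224, 0.1946, 0.2897]
ee_rot: [-179.9, -0.0, 96.8]
force: [-0.7, -1.1, 0.2]
width: -0.0002
(-0.07, 0.12, 0.067) [598.  324.8]
(-0.07, -0.12, 0.067) [229.4 160.1]
(0.07, 0.12, 0.067) [455.  545.7]
(0.07, -0.12, 0.067) [ 55.9 330.4]
(-0.07, 0.12, 0.076) [598.8 314.1]
(-0.07, -0.12, 0.076) [226.7 149.1]
```

View pics/s12.png

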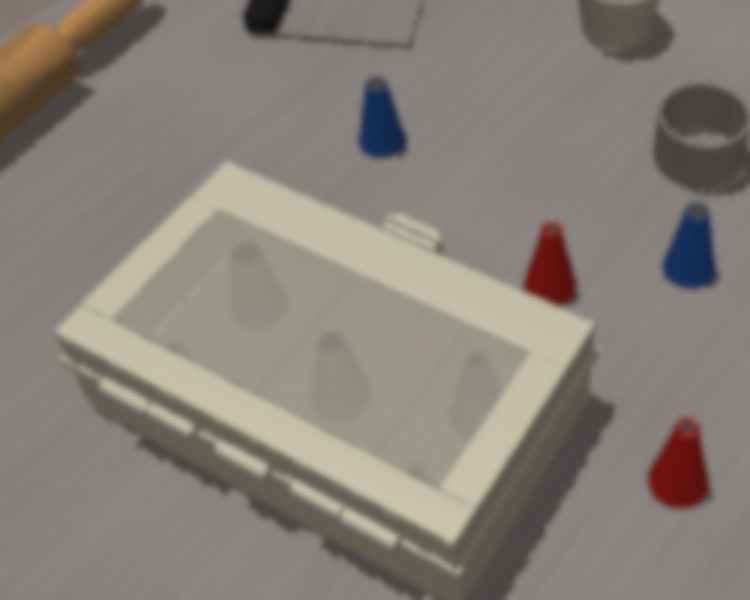

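View pics/t12.png

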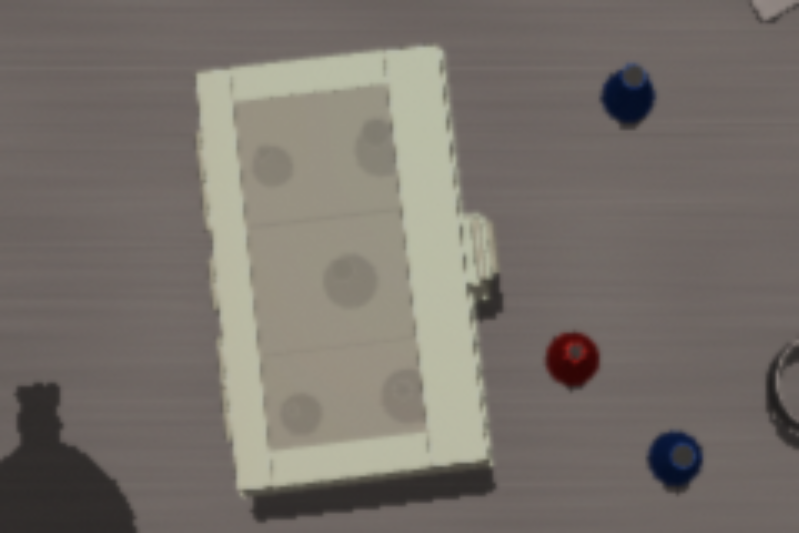

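The lid's front corners, at (228,162) and (594,325) in the side crop, match the shut height (predicted rows 160 and 325; resting on the catch they would be 149 and 314). All five nozzles show upright through the window.

```bash
python3 -c "
from h import *
print(ctrl.read_state()['force'],ctrl.sign_off())"
```

```text
the job is handed in; nothing more can be done
[-0.66287351 -0.81443246 -0.03979168] None
```

The loose grey nozzle is back in the middle compartment, standing on its wide end. The lid is shut and held by the catch. I handed the job in at about 17 s of the 59 s allowed.

- **Lid:** I pressed the front strip against a stiff stop at 0.0667 m, where shut is 0.067 m, with about 30 N at the fingertip. After I backed off, the lid's front corners stayed at the shut height in the side view, within about 2 pixels of a threefold enlargement. I read no clear force peak as the lid passed the catch, so the evidence that it is latched is that height and the lid staying down.
- **Nozzles:** All five show through the window, upright and where they belong.
- **Bystanders:** The cutter and the mould look unmoved in the pictures, but I did not re-measure them. The red and blue look-alikes were not touched.
- **Arm:** It ended clear of everything, with the force reading near zero.

None of the checks failed or disagreed.

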